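# Index the glue press and hold the cap under pressure

### The arm

A 6-joint arm with a two-finger parallel gripper is mounted at the origin on a cart in front of the work surface, level with it; the furniture and walls round the work are solid. World frame = base frame: x ahead of the robot, y to its left, z up, the work surface at z = 0. Lengths are in mm, angles in rad, forces in N, time in s.
With the tool pointing down it reaches from about 325 to 875 mm from the base axis. Payload 4.4 kg.
Tool frame: the origin (TCP) lies on the centre line of the jaws, within the pads' length; the fingertips stand ahead of it and the grasp point (between the pads) lies 6 mm ahead of it (ctrl.tcp_to_tips is the z of the fingertips in the tool frame, in mm); z points along the fingers, y is the line along which they close (so a half turn about z gives the same grasp; the last joint's range is limited). The gripper opens to 85 mm and grips with 20 to 120 N. Pads are 22 mm wide; open, the fingers measure 114 mm over their backs; the gripper's body (76 mm by 85 mm) begins 54 mm behind the grasp point. The pads swing forward as they close: fully open they stand 13 mm farther back than shut.
Start: joints at [-1.294, 0.207, 1.542, -0, 1.393, -0.15], TCP at [238.539, -523.189, 256.282] pointing down, gripper open.
Joint ranges: [-2.73, 2.73], [-0.86, 2.22], [0.23, 2.46], [-1.11, 4.25], [0.08, 2.63], [-2.82, 2.82]. Speed limits (rad/s): [2.79, 2.79, 3.14, 3.14, 3.14, 3.14].

### API

Orientations are given as a 3x3 rotation matrix whose columns are the frame's x, y, z axes.
In Python, from plant import ctrl, sensors, optics gives the robot as it stands. Calls block until the motion is done:
- ctrl.move_ptp(position, orientation): joint-space move of the TCP to a pose.
- ctrl.move_l(position, rot=None, vel=150, threshold=None): straight line of the TCP; rot=None keeps the orientation; vel is the mean speed in mm/s. With threshold (N) it stops when the force on the tool has changed by that much, and returns True; else False.
- ctrl.set_joints(angles): joint-space move.
- ctrl.gripper_to(opening, force=None): finger opening in mm; force is the grip in N (None keeps the last); returns when the fingers have stopped.
- ctrl.hold(seconds).
- ctrl.solve_ik(position, orientation): joint angles nearest the present ones, or None.
- sensors.read_state(): the state.
- optics.grab_frame(name): name is "scene" or "top"; returns (picture, depth): 384x512x3 uint8, red, green, blue; 384x512 float32, mm along the optical axis (not along the pixel's ray), 0 where there is no reading.
- optics.camera_params(name): a dict with "mtx" (3x3 intrinsics, pixels), "R" (3x3) and "t" (3): a world point X has camera coordinates R X + t. Camera axes: x right, y down, z forward; pixel columns grow to the right and rows downward; lengths in mm; the calibration is good to about 2 mm. A picture is of the moment at which its call begins. camera_params takes no time and is no camera call.
A pose or a line that the arm cannot do raises ctrl.MotionError and nothing moves.
- ctrl.finish_job(): hands the job in; it is judged then, once.
The state is a dict: "t": time; "q": joint angles; "qvel": joint speeds; "tau": joint torques, N m; "eef_pos": TCP position; "eef_rot": TCP orientation; "force": force on the tool from outside, world axes, zero at the start; "wrist_torque": the same for the moment, N m; "grip_width": finger opening in mm; "grasp_force": force on a finger pad.
Only numpy, scipy, OpenCV 4.12 (cv2) and the standard library are available. Lean on these libraries where they do the work, as an engineer would, in place of code of your own. Each camera call takes 0.05 s, during which the arm holds its last target. There are 200 camera calls.

### The job

One wooden drawer knob on the dial plate of the lever press has a brass cap that still stands proud on its spigot, waiting one place to the left or right of the ram. Turn the plate one click by its black pegs so that this knob stops under the ram, then pull the ball lever down to press the cap home and go on until the red band on the ram's sprung nose has just slid out of sight into the sleeve. Finish holding the lever there, without letting go, so the glue stays under that pressure while it grabs; do not press the other two knobs, keep all knobs standing in their nests, and leave everything else on the bench alone.

Things in the scene. Friction and masses are not known exactly. Their poses are not given: they have to be found in the camera images.
- press: green cast-iron bench press fixed to the bench, 330 mm deep, 196 mm wide, 285 mm high. Origin: on the dial plate's axis at bench level; x points away from the robot to the column, y left, z up. Column 132 to 188 mm behind the origin; the head, from 165 mm up, reaches forward to x = 53 mm; the steel ram comes down out of it at x = 82 mm, y = 0
- dial (a joint): turning angle of the round aluminium dial plate about the upright axis through the press origin, rad, anticlockwise from above; 0 at the start, no end stops. A spring plunger clicks it into six places 1.047 rad apart and pulls it to the nearest when let go; about 5 N at a peg pushes it over. The left nest comes under the ram at -1.047, the right one at +1.047
- dial_center (a point): centre of the dial plate (230 mm across), on its top face 52 mm above the bench. Six nests, grey collars 8 mm high with 45 mm bore and 54 mm outside, lie on a circle of radius 82 mm at 0, 60, .. 300 degrees from the press x axis; the one at 0 is under the ram. Knobs stand in the nests at 0, +60 (left) and -60 (right); the other three are empty
- left_peg (a point): tip of the black turning peg standing front left on the dial at the start (98 mm from the dial axis, 150 degrees anticlockwise from the press x axis). Six such upright pegs, 17 mm thick, stand between the nests; tips 94 mm above the bench, 42 mm above the plate. The peg moves with the dial, on a circle, and can turn in a grip
- right_peg (a point): tip of the same kind of peg standing front right at the start (98 mm from the dial axis, 210 degrees from the press x axis)
- capped_knob: the knob to be pressed: dark turned wood, 42 mm foot, 40 mm face, 34 mm high, with a brass cap standing proud on top. Origin: centre of its foot, which stands on the plate 52 mm above the bench; z up. It starts one nest to the left or to the right of the ram
- cap_top (a point): centre of the top face of that knob's brass cap (disc 30 mm across, 3 mm thick); 95 mm above the bench while proud, 89 mm when home
- cap (a joint): how far that cap has been pressed down, m: 0 standing proud, 0.006 fully home; tight fit, moves at about 12 N and stays where it is pushed
- finished_knob: an identical knob whose brass cap is already home; starts in the nest under the ram. Origin: centre of its foot
- bare_knob: an identical knob without a cap, a dark hole in its top; starts in the other nest beside the ram. Origin: centre of its foot
- lever (a joint): angle of the press lever, rad: 0 at rest (arm 50 degrees above level, leaning towards the robot), grows as the ball is pulled down, stop at 1.15; arm level at about 0.9. Rack and pinion lower the ram 30 mm per rad. A spring lifts it back when it is not held. The nose meets the proud cap at about 0.43; with the cap home the red band has just gone at about 0.90
- lever_ball (a point): centre of the black ball on the lever's end, 32 mm across. The arm, 160 mm from pivot to this centre, swings in the upright plane y = -106 mm of the press about a pivot along the press y axis at press x = 124 mm, z = 196 mm. Pulling the ball takes 2 to 4 N before the nose touches and about 11 N at the marked travel
- handle: steel lever arm with its black ball; origin at its pivot
- nose (a joint): how far the sprung nose is pushed up into the sleeve at the foot of the ram, m: 0 free, 0.017 solid; 4 N per mm. At rest 18 mm of rod show under the sleeve: the upper 8 mm are the red band, the lower 10 mm bright steel; the band has just gone at 0.008
- nose_tip (a point): centre of the underside of the nose's black rubber foot (26 mm across, 6 mm thick), on the ram axis; 108 mm above the bench at rest
- nose_foot: the foot of the sprung nose with the red band; origin on the ram axis at the lower end of the sleeve, when the nose is free
- glue_bottle: yellow glue bottle with a red nozzle, 190 mm tall, bystander; origin under its centre
- nail_tin: open blue-grey tin of nails, 85 mm across, 33 mm high, bystander; origin under its centre
- tape_roll: black roll of tape lying flat, 62 mm across, 19 mm high, bystander; origin under its centre
- brush: flat paint brush lying on the bench, 212 mm long, bystander; origin under its centre
There are look-alikes about, which are no part of the job. What is shaped like the capped_knob but purple is not meant. Leave any green look-alike of the finished_knob alone.

How it is judged (in metres and radians):
On the way, in this order (a step that is already met when the one before it is completed fails the run):
1. the knob with the proud cap has been clicked into place under the ram (horizontal distance between cap_top and nose_tip below 0.006 m and velocity of joint dial between -0.1 and 0.1 rad/s), for 0.2 s.
2. the nose has pressed the brass cap home (value of joint cap above 0.005 m and contact force between nose_foot and capped_knob above 5 N), for 0.1 s.
At the end, for the whole second after the job is handed in: the robot still holds the lever, at rest; the nose is pushed 6 to 11.5 mm into its sleeve (the band goes at 8 mm) and bears on the cap with more than 15 N, within 6 mm of its centre; the cap is at least 5 of its 6 mm home; all three knobs stand upright in their nests (value of joint nose between 0.006 and 0.0115 m and value of joint cap above 0.005 m and contact force between nose_foot and capped_knob above 15 N and contact force between any of the fingers, the arm and handle above 2 N and horizontal distance between cap_top and nose_tip below 0.006 m and velocity of joint lever between -0.06 and 0.06 rad/s and angle between each of capped_knob, finished_knob, bare_knob's own z axis and vertical below 0.12 rad and height (world z) of capped_knob between 0.045 and 0.06 m and horizontal distance between each of capped_knob, finished_knob, bare_knob and press below 0.092 m and height (world z) of finished_knob between 0.045 and 0.06 m and height (world z) of bare_knob between 0.045 and 0.06 m); the arm keeps its last pose, push and grip.
It fails at once if the nose was pressed onto another knob (contact force between nose_foot and finished_knob above 4 N or contact force between nose_foot and bare_knob above 4 N).
It fails at once if a knob was tipped (angle between any of capped_knob, finished_knob, bare_knob's own z axis and vertical above 0.4 rad).
It fails at once if the glue bottle, tin of nails, roll of tape or brush was moved by more than 40 mm (distance of any of glue_bottle, nail_tin, tape_roll, brush from where it was at the start of the episode above 0.04 m).
It also fails if it takes over 54 s, if anything falls off the work surface, if the arm or the gripper's body presses on something with over 40 N, if the wrist force passes 120 N, or if a joint passes its speed limit or range.

## Working session

There is one attempt and no reset: what is moved stays moved. The work goes in short steps, each a Python script; the robot and the scene stay as the last script left them, time stands still between calls to the robot, and variables do not carry over. Pictures are saved under pics/ and viewed, at most 10 in all, crops included, and the job is handed in when it is done.

```bash
ls; mkdir -p pics
python3 - <<'E'
from plant import ctrl, sensors, optics
import cv2,numpy as np
for n in("scene","top"):
    p,d=optics.grab_frame(n); cv2.imwrite(f"pics/{n}0.png",p[...,::-1]); np.save(f"pics/{n}0.npy",d)
    c=optics.camera_params(n); print(n,c["mtx"].tolist(),(-c["R"].T@c["t"]).round(),c["R"].round(3).tolist())
s=sensors.read_state();print(s["t"],ctrl.tcp_to_tips,s["eef_rot"])
a=[cv2.imread(f"pics/{n}0.png") for n in("scene","top")]
E
```

```text
pics
scene [[420.76482649054356, 0.0, 254.67238867706888], [0.0, 420.76482649054356, 192.1756205630711], [0.0, 0.0, 1.0]] [-244.  764. 1246.] [[-0.684, -0.729, -0.02], [-0.494, 0.484, -0.722], [0.536, -0.484, -0.691]]
top [[365.27056367580633, 0.0, 251.98133447544822], [0.0, 365.27056367580633, 187.05613935682214], [0.0, 0.0, 1.0]] [ 449.   22. 1467.] [[-0.023, -1.0, -0.012], [-0.997, 0.023, -0.07], [0.07, 0.01, -0.997]]
0.1 25.0 [[ 9.09897580e-01  4.14832589e-01 -5.63050935e-04]
 [ 4.14832845e-01 -9.09895406e-01  2.01499937e-03]
 [ 3.23569949e-04 -2.06701508e-03 -9.99997811e-01]]
```

View pics/scene0.png

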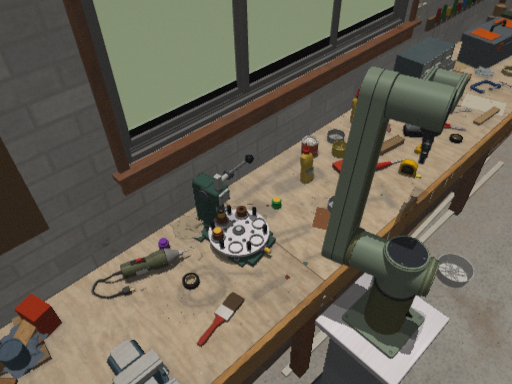

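View pics/top0.png

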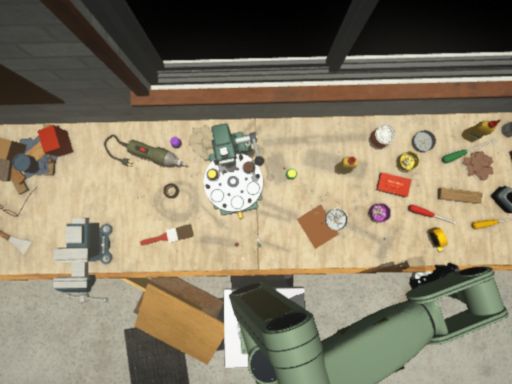

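The press is at top (233,182) and scene (240,232). The brass top at top (213,174), left of the ram, is probably the proud cap. The purple knob at (176,142) and the green one at (292,174) are look-alikes. I'll confirm this in an enlarged crop.

Run:
```python
import cv2,numpy as np
s=cv2.imread("pics/scene0.png")[145:270,180:300]; t=cv2.imread("pics/top0.png")[115:225,190:310]
s=cv2.resize(s,(400,417),interpolation=cv2.INTER_CUBIC);t=cv2.resize(t,(400,367),interpolation=cv2.INTER_CUBIC)
o=np.zeros((417,800,3),np.uint8);o[:,:400]=s;o[:367,400:]=t;cv2.imwrite("pics/crop0.png",o)
```

```text
(no output)
```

View pics/crop0.png

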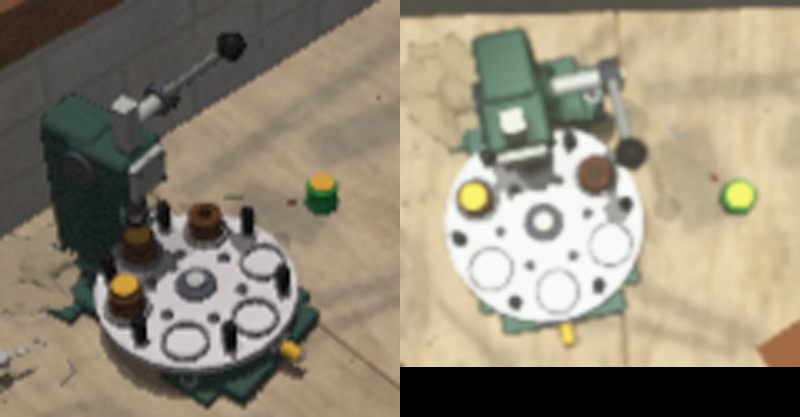

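The crop shows these candidates:
- **Left of the ram:** brass cap standing proud, top (212,174).
- **Under the ram:** finished knob.
- **Right of the ram:** bare knob with a dark hole, top (249,167).
- **Off the plate:** the green look-alike at (292,174), and the purple one elsewhere on the bench.

The left knob is the one meant, so the dial turns by -1.047 (clockwise). The lever ball is at top (259,160) and scene (249,159). Next I'll measure.

```bash
cat > h.py <<'E'
import cv2,numpy as np
from plant import ctrl,sensors,optics
def ray(n,u,v,z):
    c=optics.camera_params(n);R,t=c["R"],np.asarray(c["t"]).ravel();o=-R.T@t
    d=R.T@np.linalg.inv(c["mtx"])@[u,v,1];return o+d*(z-o[2])/d[2]
def proj(n,X):
    c=optics.camera_params(n);p=c["mtx"]@(c["R"]@X+np.asarray(c["t"]).ravel());return p[:2]/p[2]
def blobs(mask,amin=3):
    k,l,s,c=cv2.connectedComponentsWithStats(mask.astype(np.uint8));return [(c[i].round(2).tolist(),int(s[i,4])) for i in range(1,k) if s[i,4]>=amin]
E
python3 - <<'E'
from h import *
for n,(x0,x1,y0,y1) in dict(top=(195,275,140,220),scene=(195,280,145,265)).items():
    im=cv2.imread(f"pics/{n}0.png");h=cv2.cvtColor(im,cv2.COLOR_BGR2HSV).astype(int);roi=np.zeros(h.shape[:2],bool);roi[y0:y1,x0:x1]=1
    w=(h[...,1]<35)&(h[...,2]>(200 if n=="top" else 165))&roi
    k,l,s,c=cv2.connectedComponentsWithStats(w.astype(np.uint8));i=1+np.argmax(s[1:,4])
    pts=np.argwhere(l==i)[:,::-1].astype(np.float32)
    P=np.array([ray(n,u,v,52)[:2] for u,v in cv2.convexHull(pts)[:,0]],np.float32)
    print(n,"dial area",s[i,4],"circle mm",cv2.minEnclosingCircle(P))
    for nm,m,z in(("dark",h[...,2]<75,73),("brass",(h[...,0]>12)&(h[...,0]<33)&(h[...,1]>140)&(h[...,2]>170),95)):
        for (u,v),a in blobs(m&roi): print(nm,u,v,a,ray(n,u,v,z)[:2].round(1))
u,v=259.6,160.6;print("ball top@318",ray("top",u,v,318.6).round(1),"scene",ray("scene",249,158.8,318.6).round(1))
E
```

```text
top dial area 1754 circle mm ((574.2193603515625, 110.89783477783203), 116.16826629638672)
dark 235.75 150.75 4 [688.8  95.8]
dark 245.8 151.27 15 [685.9  57.1]
dark 258.56 160.54 48 [648.7   8.8]
dark 216.75 162.25 4 [646.  169.9]
brass 211.29 173.46 28 [600.7 188.9]
brass 239.83 214.56 18 [443.3  84.1]
scene dial area 706 circle mm ((573.6220092773438, 112.7155990600586), 114.07242584228516)
dark 202.83 149.05 168 [1037.3  -83.7]
dark 220.67 145.33 3 [1001.4 -159.1]
dark 237.67 146.0 3 [ 942.9 -211.2]
dark 275.0 146.0 3 [ 823.2 -332.2]
dark 257.0 148.0 5 [ 870.  -263.8]
dark 238.33 149.33 3 [ 922.3 -197. ]
dark 241.67 148.67 3 [ 915.3 -211. ]
dark 274.67 150.33 3 [ 801.8 -308.6]
dark 225.38 157.95 21 [ 916.4 -115.3]
dark 240.14 165.94 187 [ 829.8 -125.4]
dark 275.4 154.2 5 [ 780.  -291.2]
dark 257.75 158.25 4 [ 814.4 -215.7]
dark 214.71 167.25 28 [900.4 -41.3]
dark 210.78 202.46 1310 [744.7 105.8]
dark 275.69 205.72 36 [553.3 -64.4]
dark 228.61 209.42 33 [666.6  80.2]
dark 240.87 208.47 15 [637.1  42.8]
dark 253.86 210.83 29 [592.7  15.3]
dark 241.88 214.03 58 [612.4  59.8]
dark 232.43 221.29 7 [609.3 110.4]
dark 264.44 228.59 34 [499.1  49.4]
dark 224.8 229.0 10 [599.9 156. ]
dark 259.0 228.0 3 [515.2  61.8]
dark 243.0 232.0 3 [542.1 117.4]
dark 219.23 238.89 105 [577.7 201.2]
dark 247.57 254.72 446 [453.3 175.9]
dark 202.83 238.02 41 [622.5 241.4]
dark 238.5 234.0 4 [546.4 135.6]
dark 248.61 245.18 33 [482.1 144.5]
dark 235.5 242.0 4 [525.7 168.4]
brass 276.36 199.16 25 [561.7 -76.1]
brass 216.94 229.74 31 [601.3 190.2]
brass 267.08 249.17 12 [410.9 122.1]
ball top@318 [613.2   7.9 318.6] scene [612.   13.1 318.6]
```

```bash
cat >> h.py <<'E'
C=np.array([574.,112.]);YAW=np.deg2rad(10.6)
def W(x,y,z): c,s=np.cos(YAW),np.sin(YAW);return np.array([C[0]+c*x-s*y,C[1]+s*x+c*y,z])
def down(a): c,s=np.cos(a),np.sin(a);return np.array([[c,s,0],[s,-c,0],[0,0,-1.]])
def peg(deg,z=89): a=np.deg2rad(deg);return W(98*np.cos(a),98*np.sin(a),z)
def ball(l): a=np.deg2rad(50)-l;return W(124-160*np.cos(a),-106,196+160*np.sin(a))
def st(): s=sensors.read_state();print(round(s["t"],2),s["eef_pos"].round(1),"F",s["force"].round(1),"w",round(s["grip_width"],1),"g",round(s["grasp_force"],1))
E
python3 - <<'E'
from h import *
print(proj("top",ball(0)),proj("scene",ball(0)),proj("scene",peg(210,94)),ball(.9))
D=down(YAW)
for l in np.arange(0,1.1,.15): print(round(l,2),[None if (q:=ctrl.solve_ik(ball(l)+[0,0,6],D)) is None else q.round(2) if hasattr(q,'round') else np.round(q,2)])
ctrl.gripper_to(40,20)
ctrl.move_ptp(peg(210,180),D); ctrl.move_l(peg(210),vel=120); st()
for n in("scene","top"):
    p,d=optics.grab_frame(n); cv2.imwrite(f"pics/{n}1.png",p[...,::-1])
s=cv2.imread("pics/scene1.png")[145:270,180:300]; t=cv2.imread("pics/top1.png")[115:225,190:310]
s=cv2.resize(s,(400,417),interpolation=cv2.INTER_CUBIC);t=cv2.resize(t,(400,367),interpolation=cv2.INTER_CUBIC)
o=np.zeros((417,800,3),np.uint8);o[:,:400]=s;o[:367,400:]=t;cv2.imwrite("pics/crop1.png",o)
E
```

```text
[258.380134   160.27723842] [248.86890777 158.33026976] [264.54181408 224.55554442] [558.17192466   1.19759989 191.62688482]
0.0 [array([-0.12,  0.25,  1.35, -0.  ,  1.54,  1.26])]
0.15 [array([-0.13,  0.22,  1.42, -0.  ,  1.5 ,  1.26])]
0.3 [array([-0.14,  0.2 ,  1.48, -0.  ,  1.46,  1.25])]
0.45 [array([-0.14,  0.19,  1.54, -0.  ,  1.41,  1.24])]
0.6 [array([-0.15,  0.19,  1.58, -0.  ,  1.37,  1.24])]
0.75 [array([-0.15,  0.2 ,  1.62, -0.  ,  1.32,  1.23])]
0.9 [array([-0.15,  0.23,  1.64, -0.  ,  1.27,  1.23])]
1.05 [array([-0.15,  0.26,  1.66, -0.  ,  1.22,  1.23])]
3.77 [500.3  48.1  89.6] F [-0.1  0.2 -0.7] w 40.1 g 0.0
```

View pics/crop1.png

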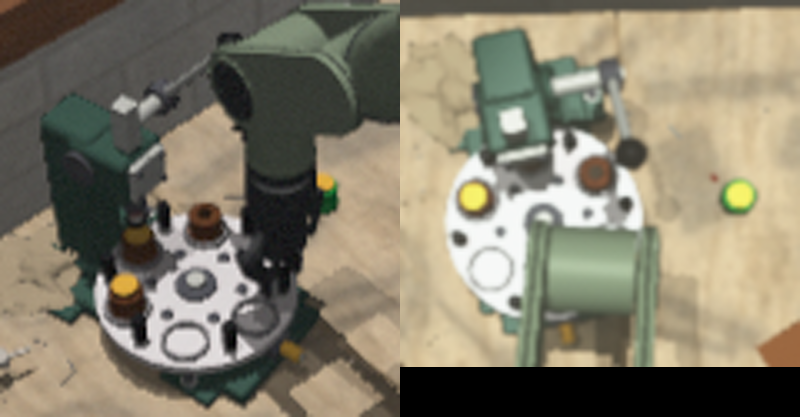

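The fingers straddle the right peg at scene (264,226), and the lever and knobs haven't moved. I'll close on it and turn the dial clockwise.

Run:
```python
from h import *
ctrl.gripper_to(0,25); st()
if sensors.read_state()["grip_width"]<12: raise SystemExit("missed peg")
for d in range(200,149,-10): ctrl.move_l(peg(d),vel=80)
st(); ctrl.gripper_to(40,25); ctrl.hold(.3); st()
ctrl.move_l(peg(150,200),vel=200)
for n in("scene","top"):
    p,d=optics.grab_frame(n); cv2.imwrite(f"pics/{n}2.png",p[...,::-1])
s=cv2.imread("pics/scene2.png")[145:270,180:300]; t=cv2.imread("pics/top2.png")[115:225,190:310]
s=cv2.resize(s,(400,417),interpolation=cv2.INTER_CUBIC);t=cv2.resize(t,(400,367),interpolation=cv2.INTER_CUBIC)
o=np.zeros((417,800,3),np.uint8);o[:,:400]=s;o[:367,400:]=t;cv2.imwrite("pics/crop2.png",o); st()
```

```text
4.21 [500.2  48.2  89.9] F [-0.7 -0.9  4. ] w 15.6 g 24.5
6.41 [481.8 144.2  89.2] F [0.2 0.4 5. ] w 15.8 g 25.9
7.07 [481.6 144.5  89. ] F [1.1 0.4 0.5] w 40.0 g 0.0
7.88 [480.1 144.3 197.9] F [-0.7 -0.4  0.7] w 40.1 g 0.0
```

View pics/crop2.png

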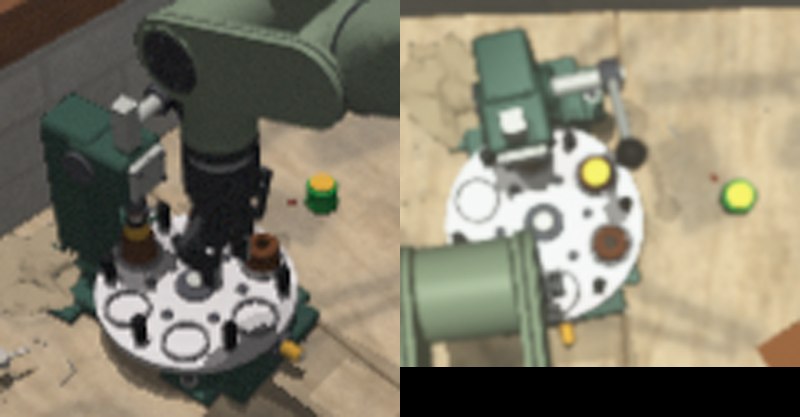

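The dial clicked one place: the proud cap is under the ram, the finished knob is at top (249,166), the bare knob is at (253,188), and the left nest is empty. The ball is still at top (259,160). Next is the lever.

Run:
```python
from h import *
D=down(YAW); up=np.array([0,0,6.])
s=sensors.read_state()["eef_pos"]; ctrl.gripper_to(56)
ctrl.move_l([s[0],s[1],400],vel=250)
ctrl.move_ptp(ball(0)+[0,0,80],D)
hit=ctrl.move_l(ball(0)+up,vel=80,threshold=6); print("hit",hit); st()
if hit: raise SystemExit
ctrl.gripper_to(0,60); st()
print(sensors.read_state()["eef_pos"]-ball(0)-up)
if sensors.read_state()["grip_width"]<20: raise SystemExit("missed ball")
for l in np.arange(.08,.41,.08): ctrl.move_l(ball(l)+up,vel=60)
st()
p,d=optics.grab_frame("scene"); cv2.imwrite("pics/scene3.png",p[...,::-1])
cv2.imwrite("pics/crop3.png",cv2.resize(p[130:255,180:300,::-1],(576,600),interpolation=cv2.INTER_CUBIC))
```

```text
hit False
10.97 [614.7  11.6 325.4] F [-0.2 -0.4  0.1] w 55.9 g 0.0
11.33 [614.7  11.3 325.8] F [-0.9 -1.4  3.4] w 29.0 g 58.9
[ 0.41639111 -0.44738399  1.21167311]
13.17 [575.1   4.  275.6] F [-3.1 -2.9  7.4] w 29.2 g 60.9
```

View pics/crop3.png

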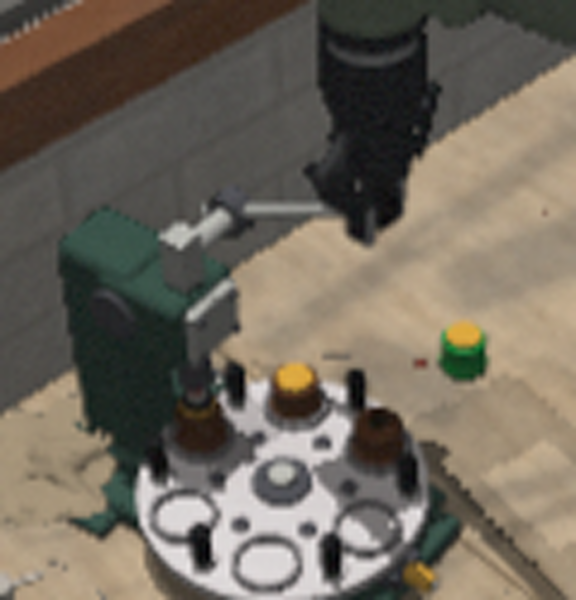

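The ball is held (grip width 29 mm), the arm follows it, and the nose is just above the proud cap. I'll go on, checking force against lever angle.

```bash
cat >> h.py <<'E'
def lev():
    p=sensors.read_state()["eef_pos"]-[0,0,6]; v=p-W(124,-106,196); x=v[:2]@[np.cos(YAW),np.sin(YAW)]
    return np.deg2rad(50)-np.arctan2(v[2],-x)
E
python3 - <<'E'
from h import *
up=np.array([0,0,6.])
for l in np.arange(.46,.89,.06):
    ctrl.move_l(ball(l)+up,vel=40); s=sensors.read_state(); print(round(l,2),round(lev(),3),s["force"].round(1),round(s["grip_width"],1))
ctrl.hold(.3); st()
p,d=optics.grab_frame("scene"); cv2.imwrite("pics/scene4.png",p[...,::-1])
a=[cv2.resize(cv2.imread(f"pics/scene{i}.png")[195:235,205:240],(394,450),interpolation=cv2.INTER_CUBIC) for i in(3,4)]
cv2.imwrite("pics/crop4.png",np.hstack(a))
E
```

```text
0.46 0.455 [-3.8 -2.6  7.9] 29.5
0.52 0.512 [-3.9 -2.3  8.9] 29.4
0.58 0.571 [-3.  -2.5  9.6] 29.3
0.64 0.63 [-1.4 -2.1  8.3] 29.2
0.7 0.69 [-0.7 -1.8  7.2] 29.2
0.76 0.749 [-1.8 -1.1  7.7] 29.5
0.82 0.807 [-1.  -0.7  8.4] 29.2
0.88 0.864 [-1.1 -1.1 11. ] 29.1
16.65 [560.4   1.3 203.6] F [-0.5 -1.1 10.4] w 29.6 g 64.9
```

View pics/crop4.png

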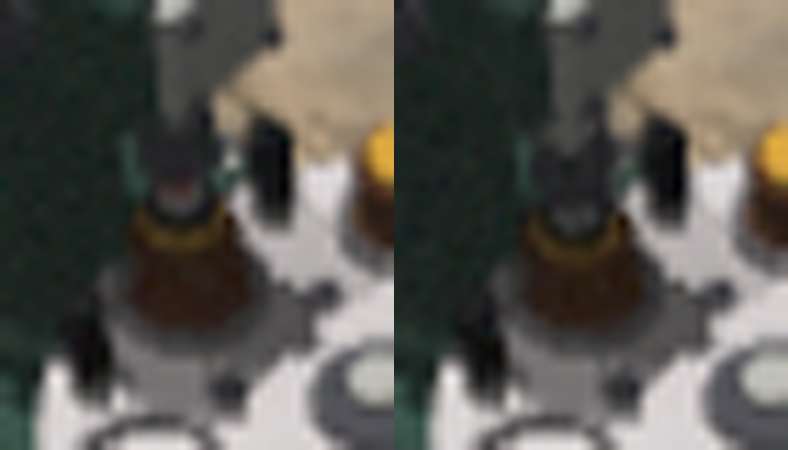

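In the left panel (before) the red band shows at scene (221,211). In the right panel the cap is lower and the red is just about gone. A little more travel brings it to the marked 0.90, and I'll check the redness numerically.

Run:
```python
from h import *
up=np.array([0,0,6.])
ctrl.move_l(ball(.925)+up,vel=20); ctrl.hold(.6); st(); print("lever",lev())
p,d=optics.grab_frame("scene"); cv2.imwrite("pics/scene5.png",p[...,::-1])
for i in(2,3,4,5):
    c=cv2.imread(f"pics/scene{i}.png").astype(int)[205:216,214:227]; r=c[...,2]-np.maximum(c[...,1],c[...,0]); print(i,r.max(1))
a=[cv2.resize(cv2.imread(f"pics/scene{i}.png")[150:235,200:285],(400,400),interpolation=cv2.INTER_CUBIC) for i in(4,5)]
cv2.imwrite("pics/crop5.png",np.hstack(a))
```

```text
17.81 [560.7   1.3 196.7] F [-0.7 -0.7 11.9] w 29.4 g 65.4
lever 0.9062035731494958
2 [17 12  6  5 12  8  3 11 21 21 22]
3 [16 12  9  0  0  5 18 13 13 14 15]
4 [16 13  6  1 -1 -1  0  5  5 14 16]
5 [17 13  8  2  0  1  1  4  9 12 14]
```

View pics/crop5.png

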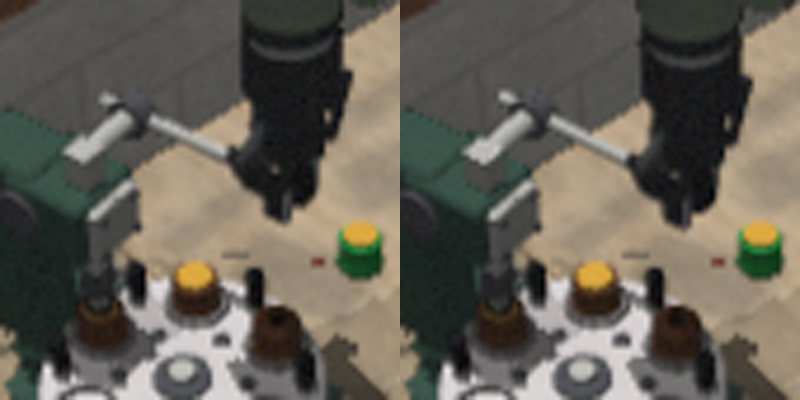

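The red band is gone and the arm is about level. One last check for slip: compare the arm's slope in the image with the slope expected for each lever angle.

Run:
```python
from h import *
for i in(3,4,5):
    g=cv2.imread(f"pics/scene{i}.png").astype(int); y0,y1,x0,x1=(168,184,232,248) if i==3 else (172,192,232,249)
    c=g[y0:y1,x0:x1]; m=(c.min(2)>135)&(c.max(2)-c.min(2)<28); v,u=np.nonzero(m)
    vx,vy,*_=cv2.fitLine(np.stack([u,v],1).astype(np.float32),cv2.DIST_HUBER,0,.01,.01).ravel(); print(i,len(u),round(float(vy/vx),3))
for l in(.4,.8,.86,.9,.95,1.0): a,b=proj("scene",W(124,-106,196)),proj("scene",ball(l));e=b-a;print(l,round(e[1]/e[0],3))
```

```text
3 15 0.0
4 31 0.442
5 33 0.505
0.4 -0.01
0.8 0.417
0.86 0.473
0.9 0.51
0.95 0.556
1.0 0.602
```

Run:
```python
from h import *
ctrl.hold(.3); st(); print(ctrl.finish_job())
```

```text
18.16 [560.7   1.4 196.7] F [-1.2 -1.2 12.1] w 29.2 g 65.4
the job is handed in; nothing more can be done
None
```

The job is handed in at 18.2 s, with the left knob's proud cap clicked under the ram and pressed down, and the gripper still holding the lever at about 0.90 rad with the red band just out of sight; the judge returned no verdict.

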